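Free the sagging bolt of the test-bay gate and hold the gate ajar

ROBOT

A 6-joint arm with a two-finger parallel gripper is mounted at the origin on the work surface. World frame = base frame: x ahead of the robot, y to its left, z up, the work surface at z = 0. Lengths are in m, angles in degrees, forces in N, time in s.
With the tool pointing down it reaches from about 0.325 to 0.85 m from the base axis. Payload 15.5 kg.
Tool frame: the origin (TCP) lies at the very end of the fingers, on their centre line; the grasp point (between the pads) lies arm.grip_depth behind it (arm.grip_depth is the distance from the TCP to the grasp point, in m); z points along the fingers, y is the line along which they close (so a half turn about z gives the same grasp; the last joint's range is limited). The gripper opens to 91 mm and grips with 3 to 60 N. Pads are 32 mm wide; open, the fingers measure 118 mm over their backs; the gripper's body (76 mm by 178 mm) begins 60 mm behind the grasp point.
Start: joints at [-78.753, 28.281, 77.091, -0, 74.628, -5.472], TCP at [0.18, -0.599, 0.214] pointing down, gripper open.
Joint ranges: [-166.48, 166.48], [-47.26, 123.95], [12.59, 153.08], [-70.14, 250.14], [6.76, 159.57], [-176.63, 176.63]. Speed limits (degrees/s): [108.29, 108.29, 147.25, 172.46, 172.46, 172.46].

INTERFACE

Orientations are given as a 3x3 rotation matrix whose columns are the frame's x, y, z axes.
In Python, from rig import arm gives the robot as it stands. Calls block until the motion is done:
- arm.move_to(position, orientation): joint-space move of the TCP to a pose.
- arm.move_l(position, orientation=None, feed=0.15): straight line of the TCP; orientation=None keeps the orientation; feed is the mean speed in m/s.
- arm.move_joints(angles): joint-space move.
- arm.grip(opening): finger opening in m; the grip force is fixed at half the most; returns when the fingers have stopped.
- arm.sleep(seconds).
- arm.solve_ik(position, orientation): joint angles nearest the present ones, or None.
- arm.snapshot(name): name is "scene" or "top"; returns the picture (384x512x3 uint8, red, green, blue); there is no depth.
- arm.get_calibration(name): a dict with "intrinsics" (3x3 intrinsics, pixels), "k1" (the pictures are not rectified: a ray, as slopes to the right and down, at radius r is drawn at 1 + k1 r^2 times it, then the intrinsics apply), "cam_to_world" (4x4, takes a point from camera to world coordinates). Camera axes: x right, y down, z forward; pixel columns grow to the right and rows downward; lengths in m; the calibration is good to about 2 mm. A picture is of the moment at which its call begins. get_calibration takes no time and is no camera call.
A pose or a line that the arm cannot do raises arm.Unreachable and nothing moves.
- arm.sign_off(): hands the job in; it is judged then, once.
Readings, each from a call of its own:
- arm.current_t(): time.
- arm.current_joint_positions(): joint angles.
- arm.current_dq(): joint speeds.
- arm.current_tau(): joint torques, N m.
- arm.current_ee_pos(): TCP position.
- arm.current_tool_rot(): TCP orientation.
- arm.current_force(): force on the tool from outside, world axes, zero at the start.
- arm.current_torque(): the same for the moment, N m.
- arm.current_width(): finger opening in m.
- arm.current_grasp_force(): force on a finger pad.
Only numpy, scipy, OpenCV 4.12 (cv2) and the standard library are available. Lean on these libraries where they do the work, as an engineer would, in place of code of your own. Each camera call takes 0.05 s, during which the arm holds its last target. There are 200 camera calls.

TASK

The circuit under test needs a look: take the red knob of the gate's sagging bolt, lift the bolt so that its turned-down nose comes over the bent lip of the keeper, and while it is up pull it right back along the gate, clear of the keeper. Then pull the sprung gate ajar towards the robot until its free edge is about 80 mm out from the closed position, and finish there while still holding it in the gripper, for it swings shut if let go. Do not swing it wide open (past 45 degrees) and leave the other things on the bench and in the bay where they are.

Things in the scene. Friction and masses are not known exactly. Their poses are not given: they have to be found in the camera images.
- bay: Guarded test bay fixed to the bench: a low pen 350 mm wide, 270 mm deep, clear walls 101 mm tall, green circuit board inside, yellow gate in front. Origin on the bench under the middle of the gate opening; +x into the bay (square to the closed gate), +y along the closed gate from keeper post to hinge post. Posts 30 mm square, 140 mm tall, at y = +162 mm (hinge) and -152 mm (keeper).
- keeper_lip (a point): Middle of the top of the brass-coloured lip of the bent steel keeper, on the keeper post. In the bay's frame the lip lies at y = -125 to -130 mm, x = -15 to -40 mm, top at z = 92 mm. Its front wall (x = -39 to -44 mm, y = -125 to -165 mm, up to z = 136 mm) keeps the gate shut until the bolt is drawn out along y past the lip.
- gate_leaf: Gate leaf: yellow frame, clear panel, 264 mm long, 18 mm thick, from 12 to 125 mm above the bench. Origin on the bench on the hinge axis; its -y axis runs along the leaf to the free edge; x is the bay's x when closed. It carries the bolt on its -x face (towards the robot); a slotted steel staple up to z = 143 mm stands at y = -220 mm.
- gate (a joint): Opening angle of the gate about its vertical hinge: 0 closed, grows as the free edge comes towards the robot (bay -x), up to 1.3. A spring shuts it: 0.28 N m when closed plus 0.7 N m per rad. Free edge 268 mm from the hinge, so 80 mm ajar is about 0.3 rad.
- gate_hinge (a point): Point on the gate's vertical hinge axis, 125 mm above the bench.
- gate_edge (a point): Top of the gate's free edge, 268 mm from the hinge, 125 mm above the bench.
- bolt_lift (a joint): Angle by which the bolt is lifted: 0 sagging (rod 0.10 rad tip-down), 0.10 level, 0.19 at most. It falls back by its weight (about 180 g). Pivot: in the loose barrel, 118 mm above the bench, 90 mm from the hinge axis along the leaf, 28 mm in front of its mid-plane. The nose clears the lip from about 0.08 (knob raised 9 mm, bolt home); upper stop with the knob raised 21 mm.
- bolt (a joint): Draw of the bolt along the leaf towards the hinge post (+y): 0 fully in, 0.055 m fully drawn (stop). Starts at 0.006 to 0.012; unlifted, the nose catches on the lip at about 0.016; clear of the keeper from 0.036. Friction 1.5 N, no spring. Lifting the knob straight up pushes the rod in by about 6 mm per 0.1 rad.
- bolt_knob (a point): Centre of the red knob, an upright cylinder 18 mm in diameter, 34 mm tall (leaning with the bolt), on an 8 mm stem. The centre is 63 mm above the axis of the 10 mm steel rod and 115 mm from the barrel's pivot with the bolt at 0; about 170 mm above the bench, clear above the gate's top edge, so it can be pinched from above.
- bolt_nose (a point): Lower end of the bolt's turned-down nose (12 mm square, reaching 21 mm below the rod's axis), 205 mm from the pivot with the bolt at 0; at the start it hangs behind the keeper's lip, about 14 mm below the lip's top.
- multimeter: Yellow multimeter lying on the bench beside the bay, 75 x 145 x 34 mm; origin under its centre. Leave alone.
- calculator: Black calculator lying on the bench, 80 x 150 x 14 mm; origin under its centre. Leave alone.
- clip_a: Green component clip with a brown part, 16 x 46 x 17 mm, on the circuit board inside the bay; origin under its centre. Leave alone.
- clip_b: Green component clip with a blue part, 16 x 46 x 17 mm, on the bench; origin under its centre. Leave alone.
- clip_c: Green component clip with a black part, 16 x 46 x 17 mm, on the circuit board inside the bay; origin under its centre. Leave alone.

How it is judged:
By the outcome, as a careful person would: the job done as asked, in the order asked, and still so for the second after the job is handed in, while the arm keeps its last pose, push and grip.
It also fails if it takes over 32 s, if anything falls off the work surface, if the arm or the gripper's body presses on something with over 40 N, if the wrist force passes 120 N, or if a joint passes its speed limit or range.

## Working session

There is one attempt and no reset: what is moved stays moved. The work goes in short steps, each a Python script; the robot and the scene stay as the last script left them, time stands still between calls to the robot, and variables do not carry over. Pictures are saved under pics/ and viewed, at most 10 in all, crops included, and the job is handed in when it is done.

```bash
ls; mkdir -p pics
python3 - <<'E'
from rig import arm
import cv2,numpy as np
for n in("scene","top"):
    im=arm.snapshot(n);cv2.imwrite(f"pics/{n}0.png",im[:,:,::-1])
    c=arm.get_calibration(n);print(n,c)
print(arm.grip_depth,arm.current_t(),arm.current_tool_rot())
E
```

```text
pics
scene {'intrinsics': array([[438.54906915,   0.        , 251.25753107],
       [  0.        , 438.54906915, 183.68252516],
       [  0.        ,   0.        ,   1.        ]]), 'k1': -0.16187042756535738, 'cam_to_world': array([[-4.53456687e-01,  7.29878292e-01, -5.11521957e-01,
         1.22839777e+00],
       [ 8.91278130e-01,  3.70971926e-01, -2.60774089e-01,
         3.66696604e-01],
       [-5.73061007e-04, -5.74158087e-01, -8.18744259e-01,
         1.08649783e+00],
       [ 0.00000000e+00,  0.00000000e+00,  0.00000000e+00,
         1.00000000e+00]])}
top {'intrinsics': array([[347.00137301,   0.        , 255.19518375],
       [  0.        , 347.00137301, 190.9193447 ],
       [  0.        ,   0.        ,   1.        ]]), 'k1': -0.001135212891406687, 'cam_to_world': array([[-0.02163097, -0.98294993,  0.18259667,  0.45080678],
       [-0.99976469,  0.02156512, -0.0023464 ,  0.06328259],
       [-0.00163133, -0.18260446, -0.9831851 ,  0.91004601],
       [ 0.        ,  0.        ,  0.        ,  1.        ]])}
0.0188 0.1 [[ 9.57729672e-01  2.87669667e-01 -1.93898886e-04]
 [ 2.87669712e-01 -9.57729135e-01  1.02038938e-03]
 [ 1.07832461e-04 -1.03303602e-03 -9.99999461e-01]]
```

View pics/scene0.png

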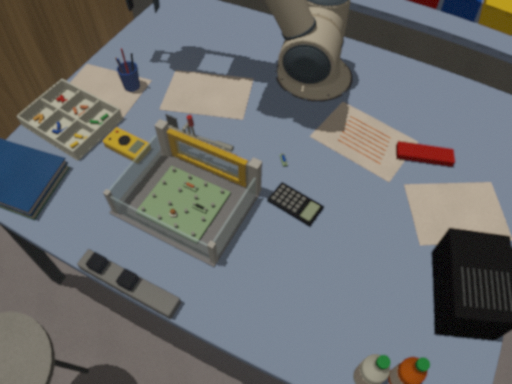

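View pics/top0.png

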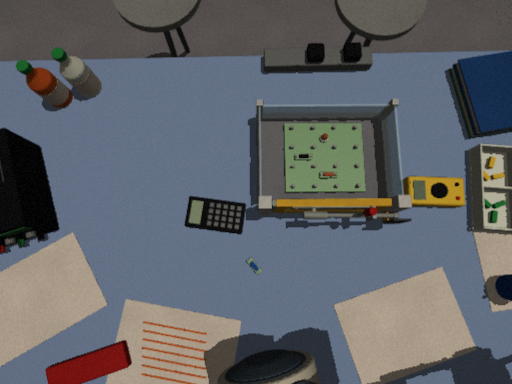

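The scene view shows the bay at about (190,190) with the red knob at (190,120). The top view shows the closed gate along row ~203 (columns 277–391), posts near (265,203) and (404,203), and the knob at (371,211).

```bash
cat > h.py <<'E'
import cv2,numpy as np
from rig import arm
def ray(n,uv):
    c=arm.get_calibration(n);K=c["intrinsics"];k=c["k1"]
    p=cv2.undistortPoints(np.array([[uv]],float),K,np.array([k,0,0,0.]))[0,0]
    T=c["cam_to_world"];return T[:3,3],T[:3,:3]@np.array([p[0],p[1],1])
def onz(n,uv,z):
    o,d=ray(n,uv);return o+d*(z-o[2])/d[2]
def tri(a,b):
    o1,d1=ray("scene",a);o2,d2=ray("top",b)
    s=np.linalg.lstsq(np.c_[d1,-d2],o2-o1,rcond=None)[0]
    p,q=o1+s[0]*d1,o2+s[1]*d2
    return (p+q)/2,np.linalg.norm(p-q)
def blobs(im,lo,hi,box,amin=5):
    x0,y0,x1,y1=box
    h=cv2.cvtColor(im,cv2.COLOR_RGB2HSV)
    m=cv2.inRange(h,np.array(lo),np.array(hi))
    w=np.zeros_like(m);w[y0:y1,x0:x1]=m[y0:y1,x0:x1]
    n,l,s,c=cv2.connectedComponentsWithStats(w)
    return [(s[i],c[i],l==i) for i in range(1,n) if s[i][4]>=amin]
E
python3 - <<'E'
from h import *
np.set_printoptions(precision=4,suppress=True)
S=cv2.imread("pics/scene0.png")[:,:,::-1].copy();T=cv2.imread("pics/top0.png")[:,:,::-1].copy()
def red(im,box):
    return blobs(im,(0,150,90),(7,255,255),box)+blobs(im,(172,150,90),(180,255,255),box)
rs=red(S,(175,105,205,135));rt=red(T,(355,200,390,222))
for r in rs+rt: print(r[0],r[1])
print(tri(max(rs,key=lambda r:r[0][4])[1],max(rt,key=lambda r:r[0][4])[1]))
y=max(blobs(T,(18,150,100),(32,255,255),(260,190,410,220)),key=lambda r:r[0][4])
rr=cv2.minAreaRect(np.argwhere(y[2])[:,::-1].astype(np.float32));print(y[0],rr)
b=cv2.boxPoints(rr);print(b)
for q in b: print(onz("top",q,.125))
a=cv2.resize(S[90:270,95:275],None,fx=3.2,fy=3.2,interpolation=cv2.INTER_CUBIC)
cv2.imwrite("pics/s1.png",a[:,:,::-1])
a=cv2.resize(T[90:225,250:415],None,fx=4.4,fy=4.4,interpolation=cv2.INTER_CUBIC)
cv2.imwrite("pics/t1.png",a[:,:,::-1])
E
```

```text
[188 116   3   4   9] [189.1111 117.3333]
[370 207   7   8  43] [373.     210.5814]
(array([ 0.538 , -0.1848,  0.1818]), np.float64(0.0027583861885350116))
[277 198 115   9 844] ((333.9939270019531, 201.90411376953125), (7.343060493469238, 114.06490325927734), 89.42127990722656)
[[276.9273 198.8088]
 [390.9864 197.6567]
 [391.0605 204.9994]
 [277.0015 206.1515]]
[0.5771 0.012  0.125 ]
[ 0.5741 -0.2494  0.125 ]
[ 0.5571 -0.248   0.125 ]
[0.5602 0.0124 0.125 ]
```

View pics/t1.png

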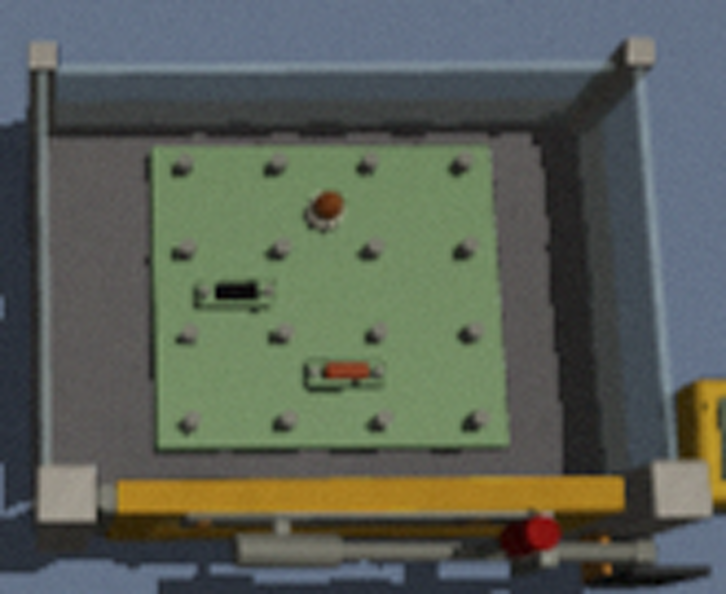

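View pics/s1.png

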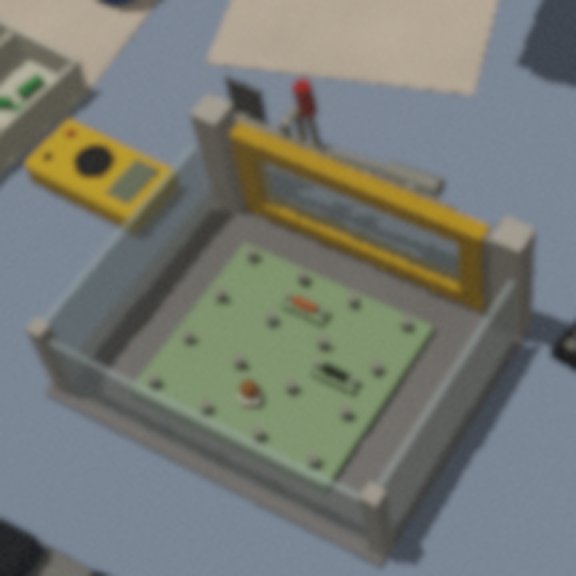

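The crops show the leaf straight between its posts, with the bolt's barrel at t1 (290,548). The knob (t1 ~(532,537), s1 ~(304,99)) leans toward the keeper, and the brass lip is at t1 (600,575). The numbers agree: leaf 0.261 m long, knob 28 mm in front of the mid-plane, and the knob's y implies a draw of about 9 mm. I'll go to the knob and pinch it, closing along x.

```bash
cat >> h.py <<'E'
YAW=-0.0115; H=np.array([.5688,.0160])
def knob(d,a,phi=0):
    t=.1-a; s=.090+(.115-d)*np.cos(t)+.063*np.sin(t); z=.118-(.115-d)*np.sin(t)+.063*np.cos(t)
    w=YAW-phi; c,n=np.cos(w),np.sin(w)
    return np.r_[H+np.array([[c,-n],[n,c]])@np.array([-.028,-s]),z]
def rot(phi=0):
    w=YAW-phi; y=np.array([np.cos(w),np.sin(w),0]); z=np.array([0,0,-1.])
    return np.c_[np.cross(y,z),y,z]
def st(m):
    np.set_printoptions(precision=4,suppress=True)
    print(m,"t%.2f"%arm.current_t(),arm.current_ee_pos(),"F",arm.current_force(),"w%.4f g%.1f"%(arm.current_width(),arm.current_grasp_force()))
E
python3 - <<'E'
from h import *
for uv in((405,201.4),(265.5,202.3)):print(onz("top",uv,.14))
k=knob(.009,0);print("knob",k)
print(tri((190,121),(373,210.6)))
G=arm.grip_depth
arm.grip(.05)
arm.move_to(k+[0,0,.09],rot());st("above")
print(arm.current_joint_positions())
arm.move_l(k+[0,0,.006-G],rot(),feed=.12);st("down")
for n in("scene","top"):cv2.imwrite(f"pics/{n}2.png",arm.snapshot(n)[:,:,::-1])
S=cv2.imread("pics/scene2.png")[70:200,110:270];T=cv2.imread("pics/top2.png")[140:270,300:460]
cv2.imwrite("pics/c2.png",np.vstack([cv2.resize(q,(560,290),interpolation=cv2.INTER_CUBIC) for q in(S[:83],T[30:113])]))
E
```

```text
[ 0.56253943 -0.27402698  0.14      ]
[0.56735127 0.03889501 0.14      ]
knob [ 0.53848166 -0.18542461  0.17010292]
(array([ 0.53867245, -0.18649113,  0.16803803]), np.float64(0.008716701317405623))
above t2.86 [ 0.5383 -0.1863  0.26  ] F [-0.2559  0.5764 -0.4515] w0.0501 g0.0
[-25.0869  21.3759  81.3528  -0.0107  77.2776 -24.3425]
down t3.87 [ 0.5389 -0.1857  0.158 ] F [0.7219 0.4735 0.2317] w0.0502 g0.0
```

View pics/c2.png

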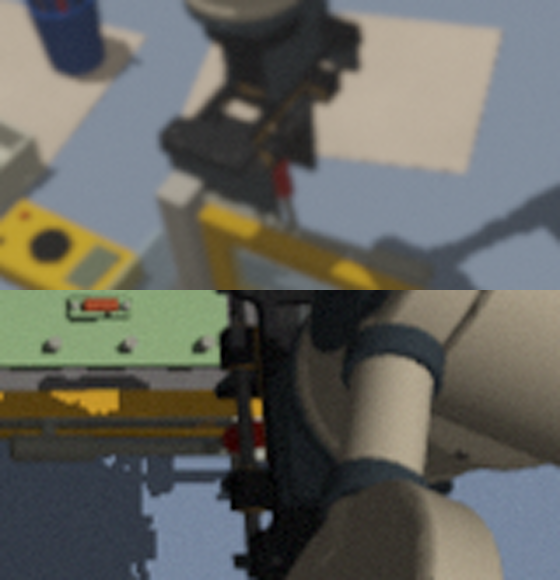

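The knob sits between the two fingers: red at (282,178) in the upper crop and at (245,437) between the pads in the lower. Next I close, lift and draw, checking force at each stage.

Run:
```python
from h import *
arm.grip(0.0);st("grip")
p0=arm.current_ee_pos()
# offsets relative to nominal knob model
k0=knob(.009,0); off=p0-k0
print("off",off)
for d,a in((.007,.07),(.007,.14)):
    arm.move_l(knob(d,a)+off,rot(),feed=.04);st((d,a))
for n in("scene","top"):cv2.imwrite(f"pics/{n}3.png",arm.snapshot(n)[:,:,::-1])
np.save("off.npy",off)
S=cv2.imread("pics/scene3.png")[80:160,130:250]
cv2.imwrite("pics/c3.png",cv2.resize(S,None,fx=5,fy=5,interpolation=cv2.INTER_CUBIC))
```

```text
grip t4.57 [ 0.5385 -0.1854  0.1573] F [-0.3847  0.2179  0.1459] w0.0173 g30.0
off [ 0.      0.     -0.0128]
(0.007, 0.07) t4.92 [ 0.5385 -0.1834  0.1651] F [-0.346  -0.2055 -3.6433] w0.0172 g30.0
(0.007, 0.14) t5.28 [ 0.5386 -0.1789  0.1727] F [-0.5548  1.0182 -4.0762] w0.0171 g30.0
```

View pics/c3.png

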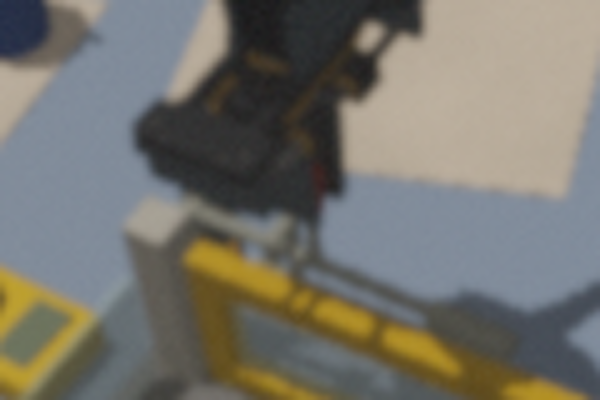

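The rod at (250,225) now stands above the gate top by the keeper post, so the bolt is lifted, and the load of about 4 N is steady. Next I draw it back.

Run:
```python
from h import *
off=np.load("off.npy")
for d in(.018,.03,.042,.048,.052):
    arm.move_l(knob(d,.14)+off,rot(),feed=.05);st(d)
    if abs(arm.current_force()[1])>12: print("stop");break
for n in("scene","top"):cv2.imwrite(f"pics/{n}4.png",arm.snapshot(n)[:,:,::-1])
S=cv2.imread("pics/scene4.png")[80:160,130:250]
cv2.imwrite("pics/c4.png",cv2.resize(S,None,fx=5,fy=5,interpolation=cv2.INTER_CUBIC))
```

```text
0.018 t5.75 [ 0.5386 -0.1674  0.1719] F [-0.1304  2.0788 -4.3401] w0.0174 g30.0
0.03 t6.14 [ 0.5388 -0.1555  0.1715] F [ 2.0738  2.3713 -4.5872] w0.0172 g30.0
0.042 t6.53 [ 0.5389 -0.1435  0.171 ] F [ 0.0364  0.4095 -3.9199] w0.0170 g30.0
0.048 t6.80 [ 0.539  -0.1377  0.1708] F [ 0.3429  1.7585 -3.3652] w0.0172 g30.0
0.052 t7.05 [ 0.5391 -0.1338  0.1707] F [ 0.6364  0.8935 -2.9989] w0.0175 g30.0
```

View pics/c4.png

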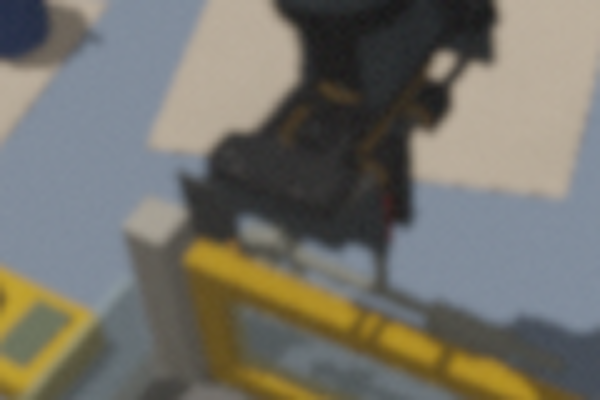

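The bolt's end has moved back to (245,232), clear of the keeper post, and the knob moved with the gripper. Now I swing the gate open along its arc.

Run:
```python
from h import *
off=np.load("off.npy")
for phi in(.04,.08,.12,.16,.2,.24,.28,.303):
    arm.move_l(knob(.052,.13,phi)+off,rot(phi),feed=.05);f=arm.current_force()
    st(phi)
    if np.linalg.norm(f[:2])>15: print("stop");break
for n in("scene","top"):cv2.imwrite(f"pics/{n}5.png",arm.snapshot(n)[:,:,::-1])
S=cv2.imread("pics/scene5.png")[80:200,110:270];T=cv2.imread("pics/top5.png")[150:270,260:420]
cv2.imwrite("pics/c5.png",np.hstack([cv2.resize(q,(400,300),interpolation=cv2.INTER_CUBIC) for q in(S,T)]))
```

```text
0.04 t7.42 [ 0.5332 -0.1335  0.1702] F [ 3.0376 -0.0026 -1.5281] w0.0169 g30.0
0.08 t7.70 [ 0.5273 -0.132   0.1702] F [ 1.6729  0.1613 -0.4555] w0.0173 g30.0
0.12 t7.97 [ 0.5215 -0.1302  0.1702] F [ 2.9862  0.2759 -1.234 ] w0.0174 g30.0
0.16 t8.25 [ 0.5157 -0.1282  0.1702] F [ 2.9573 -1.2     0.5925] w0.0171 g30.0
0.2 t8.53 [ 0.51   -0.1259  0.1701] F [ 2.2774 -0.8096 -0.7362] w0.0174 g30.0
0.24 t8.80 [ 0.5044 -0.1234  0.1701] F [ 2.9392 -0.3895 -0.6928] w0.0174 g30.0
0.28 t9.07 [ 0.4988 -0.1208  0.1701] F [ 2.871  -1.8358 -0.0558] w0.0176 g30.0
0.303 t9.32 [ 0.4957 -0.1191  0.1701] F [ 2.5333 -1.6269  0.3515] w0.0171 g30.0
```

View pics/c5.png

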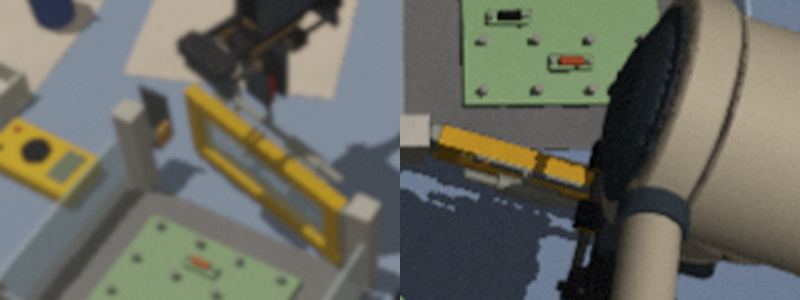

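The gate stands ajar, still held, with its free-edge top corner at about scene pixel (185,116). I'll check the distance out.

Run:
```python
from h import *
S=cv2.imread("pics/scene5.png")[:,:,::-1].copy();S0=cv2.imread("pics/scene0.png")[:,:,::-1].copy()
def pts(im):
    y=max(blobs(im,(15,150,90),(32,255,255),(155,100,262,200)),key=lambda r:r[0][4])
    c=np.argwhere(y[2])[:,::-1]; 
    i=c[:,0]==c[:,0].min(); j=c[:,0]<c[:,0].min()+6
    q=c[j]; return [onz("scene",(c[:,0].min()-.5,q[:,1].min()+dy),.125) for dy in(0,2)]
st("now");print(pts(S0),pts(S))
for phi in(0,.303):
    w=YAW-phi;print(H+.268*np.array([np.sin(w),-np.cos(w)]))
```

```text
now t9.43 [ 0.4957 -0.1191  0.1701] F [ 2.4094 -1.248   0.1338] w0.0172 g30.0
[array([ 0.5651, -0.2532,  0.125 ]), array([ 0.5718, -0.2487,  0.125 ])] [array([ 0.4926, -0.2356,  0.125 ]), array([ 0.4997, -0.2311,  0.125 ])]
[ 0.5657 -0.252 ]
[ 0.4859 -0.2389]
```

Run:
```python
from h import *
def ang(n,f,box,lo):
    im=cv2.imread(f"pics/{f}.png")[:,:,::-1].copy()
    m=max(blobs(im,lo,(32,255,255),box),key=lambda r:r[0][4])[2]
    P=[]
    for c in np.where(m.any(0))[0][4:-4]:
        P.append(onz(n,(c,np.where(m[:,c])[0].min()-.5),.125)[:2])
    P=np.array(P,np.float32);v=cv2.fitLine(P,cv2.DIST_HUBER,0,.01,.01).ravel()
    if v[1]>0:v[:2]*=-1
    a=np.arctan2(v[0],-v[1]);return a,len(P)
a0=ang("top","top0",(260,185,410,225),(15,150,100));a1=ang("top","top5",(272,190,340,230),(15,150,100))
print(a0,a1,a0[0]-a1[0], .268*np.sin(a0[0]-a1[0]))
b1=ang("scene","scene5",(180,100,262,200),(15,120,80));b0=ang("scene","scene0",(160,100,262,200),(15,120,80));print(b0,b1,b0[0]-b1[0])
```

```text
(np.float32(-0.021908835), 107) (np.float32(-0.30136603), 31) 0.2794572 0.073923506
(np.float32(-0.018128352), 72) (np.float32(-0.29613262), 56) 0.27800426
```

Two views agree on 0.279 rad (74 mm), so I'll open it a further 0.023 rad.

```bash
cat > m.py <<'E'
from h import *
off=np.load("off.npy")
arm.move_l(knob(.052,.13,.327)+off,rot(.327),feed=.05);arm.sleep(.5);st("end")
for n in("scene","top"):cv2.imwrite(f"pics/{n}6.png",arm.snapshot(n)[:,:,::-1])
def ang(n,f,box,lo):
    im=cv2.imread(f"pics/{f}.png")[:,:,::-1].copy()
    m=max(blobs(im,lo,(32,255,255),box),key=lambda r:r[0][4])[2]
    P=np.array([onz(n,(c,np.where(m[:,c])[0].min()-.5),.125)[:2] for c in np.where(m.any(0))[0][4:-4]],np.float32)
    v=cv2.fitLine(P,cv2.DIST_HUBER,0,.01,.01).ravel()
    return np.arctan(-v[0]/v[1])
t=ang("top","top0",(260,185,410,225),(15,150,100))-ang("top","top6",(272,190,340,230),(15,150,100))
s=ang("scene","scene0",(160,100,262,200),(15,120,80))-ang("scene","scene6",(180,100,262,200),(15,120,80))
print(t,s)
cv2.imwrite("pics/c6.png",cv2.resize(cv2.imread("pics/scene6.png")[80:200,110:270],(640,480),interpolation=cv2.INTER_CUBIC))
E
python3 m.py
```

```text
end t10.18 [ 0.4923 -0.1173  0.1701] F [ 2.5127 -2.0683  0.4126] w0.0176 g30.0
0.3107196 0.30239758
```

View pics/c6.png

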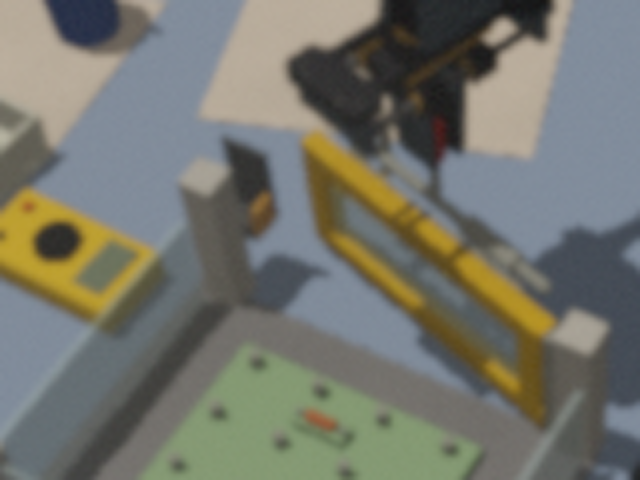

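The gate is about 0.30–0.31 rad ajar. Its free edge (315,140) is clear of the keeper, the knob (440,140) is in the grip, and nothing else has moved. I'm handing in.

```bash
python3 -c "
from rig import arm
print(arm.sign_off())"
```

```text
the job is handed in; nothing more can be done
None
```

I lifted the bolt over the lip and drew it back clear of the keeper. The gate is held about 80 mm ajar (0.30–0.31 rad by two camera views) with the knob still in the gripper, and I handed the job in at about 10 s.

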